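# Sort ripe kiwis from hard ones by squeezing

### The arm

A 6-joint arm with a two-finger parallel gripper is mounted at the origin on a cart in front of the work surface, level with it; the furniture and walls round the work are solid. World frame = base frame: x ahead of the robot, y to its left, z up, the work surface at z = 0. Lengths are in mm, angles in rad, forces in N, time in s.
With the tool pointing down it reaches from about 275 to 1000 mm from the base axis. Payload 8.4 kg.
Tool frame: the origin (TCP) lies at the centre of the arm's flange, where the gripper is bolted on; the fingertips stand 173 mm ahead of it and the grasp point (between the pads) lies 155 mm ahead of it; z points along the fingers, y is the direction in which the jaws open and shut (so a half turn about z gives the same grasp; the last joint's range is limited). The gripper opens to 85 mm and grips with 20 to 120 N. Pads are 22 mm wide; open, the fingers measure 114 mm over their backs; the gripper's body (76 mm by 85 mm) begins 54 mm behind the grasp point. The pads swing forward as they close: fully open they stand 13 mm farther back than shut.
Start: joints at [1.181, 0.353, 1.633, -0, 1.155, -0.002], TCP at [236.345, 578.594, 404.681] pointing down, gripper open.
Joint ranges: [-2.63, 2.63], [-0.92, 2.1], [0.06, 2.66], [-1.3, 4.44], [0, 2.69], [-3.02, 3.02]. Speed limits (rad/s): [2.22, 2.22, 2.79, 3.14, 3.14, 3.14].

### API

Orientations are given as [roll, pitch, yaw] about the fixed x, y, z axes, in that order (R = Rz(yaw) Ry(pitch) Rx(roll)).
In Python, from rig import sense, grab_frame, camera_model, sign_off gives the robot as it stands. The module is installed in compiled form; this text tells all that it offers.
- The arm moves only by the tool step_arm, never from a script. Its argument "commands" is a list of rows, each a list of 3 entries, a list of its own where there are three numbers: the shift along the tool's x, y, z in mm, then the turn about the tool's z in rad, then the opening, from 0 (shut) to 1 (fully open). A call has 1 to 20 rows; each row shifts and turns the pose as measured when the row begins, along the tool's axes as they then stand; what a row does not reach is not made up. A row lasts 1/8 s, in which the tool goes at most 62.5 mm and 10.7 degrees, less where a joint would pass 70% of its speed; a pose out of reach is approached as far as the arm can. A call with a gripper value outside its range is refused whole. The fingers move at their own pace and stop on an object; "force" is the grip in N (left out, the last holds). Time passes only in rows, so rows that do not move let the fingers close. It gives the time, the measured TCP pose, the force and the opening at its end, in the units of the state.
- sense(): the state, without advancing time (a new reading comes with each control period).
- grab_frame(name): name is "scene" or "top" or "wrist"; returns the picture (400x640x3 uint8, blue, green, red); there is no depth.
- camera_model(name): a dict with "fx", "fy", "cx", "cy" (pixels), "R" (3x3) and "t" (3): a world point X has camera coordinates R X + t. Camera axes: x right, y down, z forward; pixel columns grow to the right and rows downward; lengths in mm; the calibration is good to about 2 mm. A picture is of the moment at which its call begins: read the wrist's pose just before it. camera_model takes no time and is no camera call; for the wrist camera it gives the pose at the moment of the call.
- sign_off(): hands the job in, once; it reports no verdict.
The state is a dict: "clock": time; "qpos": joint angles; "qvel": joint speeds; "joint_efforts": joint torques, N m; "eef_pos": TCP position; "tcp_rot": TCP orientation; "contact_force": force on the tool from outside, world axes, zero at the start; "wrist_torque": the same for the moment, N m; "opening": opening from 0.0 (shut) to 1.0 (fully open).
Only numpy, scipy, OpenCV 4.12 (cv2) and the standard library are available. Lean on these libraries where they do the work, as an engineer would, in place of code of your own. Each camera call takes 0.05 s, during which the arm holds its last target. There are 200 camera calls.

### The job

Find out which of the three kiwis on the worktop are ripe by squeezing them across their width between the fingers: a ripe one gives and keeps a mark a few millimetres deep, a hard one does not. Lay the ripe ones, so tested, in the round footed dish and leave the hard ones lying where they are. Do not bruise the fruit by pressing it in by more than about 8 mm, set it down without dropping it, and leave the dish, the potato, the cork and the salt shaker where they are.

Things in the scene. Friction and masses are not known exactly. Their poses are not given: they have to be found in the camera images.
- kiwi_a_mid (a point): a brown kiwi fruit, 62 mm long (its x axis), 48 mm wide (y), 44.5 mm high, about 80 g, lying on its slightly flattened underside on the worktop; this point is its centre, 21 mm above its underside, z up. The three kiwis look and measure the same; some are ripe, some hard; neither name nor place says which
- kiwi_b_mid (a point): a brown kiwi fruit, 62 mm long (its x axis), 48 mm wide (y), 44.5 mm high, about 80 g, lying on its slightly flattened underside on the worktop; this point is its centre, 21 mm above its underside, z up. The three kiwis look and measure the same; some are ripe, some hard; neither name nor place says which
- kiwi_c_mid (a point): a brown kiwi fruit, 62 mm long (its x axis), 48 mm wide (y), 44.5 mm high, about 80 g, lying on its slightly flattened underside on the worktop; this point is its centre, 21 mm above its underside, z up. The three kiwis look and measure the same; some are ripe, some hard; neither name nor place says which
- kiwi_a_side (a joint): how far a flank of kiwi_a is pressed in across its width (m): 0 untouched; after letting go, the mark left. A ripe one yields from about 4 N of finger force, then about 1 mm per newton (5 mm at 8 to 12 N, 10 mm at 13 to 17 N), and keeps a mark of up to 4 mm. A hard one gives at most 1.2 mm, however hard it is pressed, and keeps no mark
- kiwi_b_side (a joint): how far a flank of kiwi_b is pressed in across its width (m): 0 untouched; after letting go, the mark left. A ripe one yields from about 4 N of finger force, then about 1 mm per newton (5 mm at 8 to 12 N, 10 mm at 13 to 17 N), and keeps a mark of up to 4 mm. A hard one gives at most 1.2 mm, however hard it is pressed, and keeps no mark
- kiwi_c_side (a joint): how far a flank of kiwi_c is pressed in across its width (m): 0 untouched; after letting go, the mark left. A ripe one yields from about 4 N of finger force, then about 1 mm per newton (5 mm at 8 to 12 N, 10 mm at 13 to 17 N), and keeps a mark of up to 4 mm. A hard one gives at most 1.2 mm, however hard it is pressed, and keeps no mark
- fruit_dish: the round white dish on a low foot, 201 mm across the rim, 54 mm high, open at the top and shallow; its inside floor is about 126 mm across and 34 mm above the underside, and rises from there to the rim. A wall cabinet hangs over the back of the worktop, its lower edge 440 mm up, some 100 mm beyond the dish's centre; origin at the centre of its underside, z up
- potato: a small potato, 45 x 49 x 34 mm, lying on the worktop, to be left alone; origin at the centre of its underside
- cork: a wine cork standing on end, 23 mm across, 38 mm high, to be left alone; origin at the centre of its underside
- salt_shaker: a steel and glass salt shaker, 44 mm across, 90 mm high, to be left alone; origin at the centre of its underside
Things that resemble listed ones, but are neither listed nor needed, are in the scene too. Leave any orange or purple look-alike of the part that bears kiwi_a_mid alone.

How it is judged:
By the outcome, as a careful person would: the job done as asked, in the order asked, and still so for the second after the job is handed in, with the robot touching nothing.
It also fails if it takes over 61 s, if anything falls off the work surface, if the arm or the gripper's body presses on something with over 40 N, if the wrist force passes 120 N, or if a joint passes its speed limit or range.

## Working session

There is one attempt and no reset: what is moved stays moved. The work goes in short steps, Python scripts to look and compute and a tool call to move; the robot and the scene stay as the last step left them, time stands still between calls to the robot, and variables do not carry over. Pictures are saved under pics/ and viewed, about 8 in all and at most 12, crops included, and the job is handed in when it is done.

Besides the shell and the picture viewer there is one more tool, called after "Call:" as name(argument=value, ...), one argument or row to a line, values as JSON. step_arm: Moves the arm, as the interface text tells. Its arguments: {"type":"object","properties":{"commands":{"type":"array","items":{"type":"array"}},"force":{"type":"number"}},"required":["commands"]}

```bash
mkdir -p pics
python3 - <<'E'
from rig import *
import cv2,json
s=sense();print(s)
for n in("scene","top"):
    cv2.imwrite(f"pics/{n}0.png",grab_frame(n)); m=camera_model(n); print(n,m)
E
```

```text
{'clock': 0.0, 'qpos': array([ 1.18059742e+00,  3.53627382e-01,  1.63412711e+00, -1.25812861e-05,
        1.15518132e+00, -2.39191770e-03]), 'qvel': array([-4.26373298e-05, -5.01359784e-04, -2.34658371e-03,  2.44687458e-04,
        2.44547548e-04, -1.00752085e-03]), 'joint_efforts': array([-2.83337533e-03, -6.05227804e+01, -3.42066443e+01,  7.06062963e-06,
        9.32101335e-03,  8.14049116e-06]), 'eef_pos': array([236.2585955 , 578.37505382, 403.97749122]), 'tcp_rot': array([-3.14024948e+00,  8.29064561e-06,  2.75379076e+00]), 'contact_force': array([ 0.26683627, -0.0189059 ,  0.26355352]), 'wrist_torque': array([-0.01358793,  0.02179098,  0.0154028 ]), 'opening': 1.000681841288574}
scene {'fx': 497.7591112019059, 'fy': 497.7591112019059, 'cx': 320.32775400341126, 'cy': 197.51941296842125, 'R': array([[-0.52830371, -0.84905442,  0.00133687],
       [-0.45888615,  0.28420541, -0.84181399],
       [ 0.71436594, -0.44534692, -0.53976608]]), 't': array([447.18936923, 192.23220722, 638.83476908])}
top {'fx': 391.6477885342007, 'fy': 391.6477885342007, 'cx': 319.2246291774076, 'cy': 197.17308027371885, 'R': array([[-0.01025087, -0.99990551, -0.00915961],
       [-0.9803612 ,  0.01185378, -0.19685375],
       [ 0.19694373,  0.0069618 , -0.98039008]]), 't': array([213.92168473, 523.3838657 , 813.24278053])}
```

View pics/top0.png

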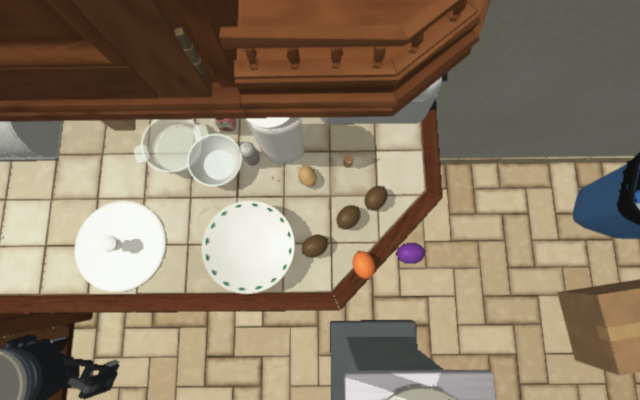

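View pics/scene0.png

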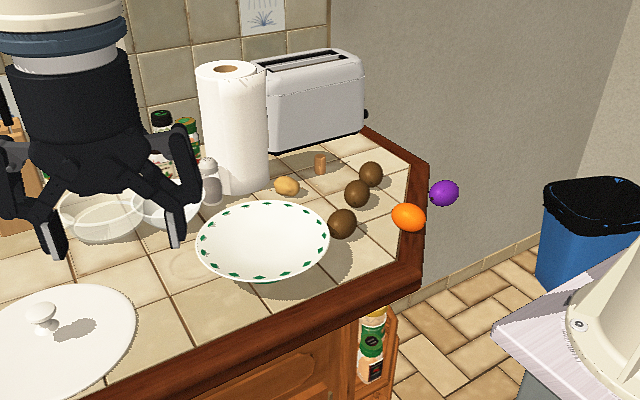

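Top view: brown kiwis at (315,245), (348,217) and (376,198). Look-alikes are orange (363,264) and purple (411,253). The dish with the green-marked rim is at (249,246); other round things are the lid (120,245) and bowls (215,160) and (170,145). Potato is at (307,176), cork (348,160), shaker (249,152). The cabinet shows at the top.

```bash
cat > h.py <<'E'
from rig import *
import cv2,numpy as np
def ray(m,u,v,z):
    R=np.array(m["R"]);t=np.array(m["t"]);c=-R.T@t
    d=R.T@np.array([(u-m["cx"])/m["fx"],(v-m["cy"])/m["fy"],1]); return c+d*(z-c[2])/d[2]
def proj(m,X):
    p=np.array(m["R"])@np.array(X)+m["t"]; return p[0]/p[2]*m["fx"]+m["cx"],p[1]/p[2]*m["fy"]+m["cy"]
E
python3 - <<'E'
from h import *
im=cv2.imread("pics/top0.png");m=camera_model("top")
print("cam",-np.array(m["R"]).T@m["t"])
hsv=cv2.cvtColor(im,cv2.COLOR_BGR2HSV)
mask=((hsv[...,2]<95)).astype(np.uint8)*255
box=np.zeros_like(mask);box[180:262,295:395]=1;mask*=box
cs,_=cv2.findContours(mask,cv2.RETR_EXTERNAL,cv2.CHAIN_APPROX_NONE)
for c in cs:
    if cv2.contourArea(c)<100: continue
    P=np.array([ray(m,u,v,21)[:2] for u,v in c[:,0]],np.float32)
    e=cv2.fitEllipse(P);print("kiwi",cv2.boundingRect(c),np.round(e[0]),np.round(e[1]),"long axis angle",e[2]+90)
# dish rim by green marks
g=((hsv[...,0]>50)&(hsv[...,0]<95)&(hsv[...,1]>70)).astype(np.uint8)
g[:195]=0;g[:,:195]=0;g[:,305:]=0;g[300:]=0
v,u=np.nonzero(g);P=np.array([ray(m,a,b,50)[:2] for a,b in zip(u,v)],np.float32)
print("dish marks",len(P),cv2.fitEllipse(P))
w=((hsv[...,1]<45)&(hsv[...,2]>170)).astype(np.uint8); w[:195]=0
cs,_=cv2.findContours(w,cv2.RETR_EXTERNAL,cv2.CHAIN_APPROX_NONE)
for c in cs:
    if cv2.contourArea(c)>2000:
        P=np.array([ray(m,a,b,54)[:2] for a,b in cv2.convexHull(c)[:,0]],np.float32);print(cv2.boundingRect(c),cv2.fitEllipse(P))
for n,u,v,z in(("potato",307,177,15),("cork",348,160,30),("shaker",249,152,60),("orange",363,264,20),("purple",411,253,20),("towel",275,125,200)): print(n,ray(m,u,v,z).round())
big=cv2.resize(im[170:290,190:430],None,fx=3,fy=3,interpolation=2);cv2.imwrite("pics/c1.png",big)
E
```

```text
cam [355.13505465 202.03575434 902.28466965]
kiwi (302, 235, 27, 22) [422. 220.] [41. 58.] long axis angle 111.89355659484863
kiwi (369, 226, 26, 36) [418.  65.] [36. 87.] long axis angle 144.49568939208984
kiwi (338, 206, 22, 23) [486. 143.] [42. 55.] long axis angle 131.75079727172852
kiwi (366, 186, 22, 24) [530.  79.] [42. 55.] long axis angle 140.79754638671875
dish marks 78 ((421.03265380859375, 363.8370666503906), (182.805908203125, 183.1531524658203), 120.76526641845703)
(46, 200, 140, 93) ((422.27703857421875, 647.5198974609375), (194.0615692138672, 323.37091064453125), 28.01144027709961)
(199, 199, 96, 95) ((425.10211181640625, 369.1221618652344), (198.77662658691406, 220.49659729003906), 143.8643035888672)
potato [582. 236.  15.]
cork [617. 141.  30.]
shaker [630. 365.  60.]
orange [380. 113.  20.]
purple [403.   5.  20.]
towel [637. 290. 200.]
```

View pics/c1.png

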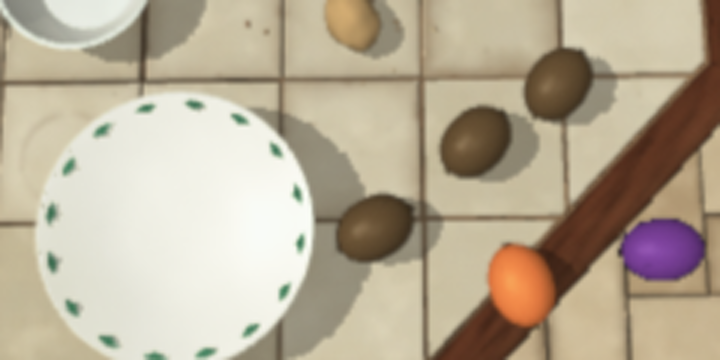

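The choice holds: three brown kiwis of about 42x57 mm at (422,220), (486,143) and (530,79); dish rim centred near (421,364), 183 mm across the marks, so about 200 at the rim. I'll write a row planner and go over the first kiwi.

```bash
cat >> h.py <<'E'
def plan(x,y,z,yaw,op,step=50,n=None):
    """print rows from the pose as it stands to (x,y,z,yaw) with tool down"""
    s=sense();p=np.array(s["eef_pos"]);a=s["tcp_rot"][2];T=np.array([x,y,z],float)
    dy=(yaw-a+np.pi/2)%np.pi-np.pi/2
    n=n or int(max(np.ceil(np.linalg.norm(T-p)/step),np.ceil(abs(dy)/.17),1)); d=(T-p)/n
    print("at",p.round(1),round(a,3),"t",round(s["clock"],2),"op",round(s["opening"],3),"F",s["contact_force"].round(1))
    rows=[]
    for i in range(n):
        c,q=np.cos(a),np.sin(a)
        rows.append([[round(c*d[0]+q*d[1],1),round(q*d[0]-c*d[1],1),round(-d[2],1)],round(-dy/n,3),op]); a+=dy/n
    print(n,str(rows).replace(" ",""))
E
python3 -c "
from h import *
plan(415,232,290,1.953,1)
m=camera_model('wrist');R=m['R'];print(-R.T@m['t'],R.round(2),m['fx'])"
```

```text
at [236.3 578.4 404. ] 2.754 t 0.1 op 0.996 F [0.2 0.8 0.4]
9 [[[np.float64(-32.9),np.float64(-28.1),np.float64(12.7)],np.float64(0.089),1],[[np.float64(-35.3),np.float64(-25.1),np.float64(12.7)],np.float64(0.089),1],[[np.float64(-37.4),np.float64(-21.8),np.float64(12.7)],np.float64(0.089),1],[[np.float64(-39.2),np.float64(-18.4),np.float64(12.7)],np.float64(0.089),1],[[np.float64(-40.7),np.float64(-14.9),np.float64(12.7)],np.float64(0.089),1],[[np.float64(-41.8),np.float64(-11.2),np.float64(12.7)],np.float64(0.089),1],[[np.float64(-42.7),np.float64(-7.4),np.float64(12.7)],np.float64(0.089),1],[[np.float64(-43.2),np.float64(-3.6),np.float64(12.7)],np.float64(0.089),1],[[np.float64(-43.3),np.float64(0.2),np.float64(12.7)],np.float64(0.089),1]]
[174.86788549 603.60634996 371.91596618] [[ 0.38  0.93 -0.  ]
 [ 0.89 -0.36  0.27]
 [ 0.25 -0.1  -0.96]] 280.07357807108417
```

Call:
step_arm(
  commands=[
    [[-33,-28,13],0.09,1],
    [[-35,-25,13],0.09,1],
    [[-37,-22,13],0.09,1],
    [[-39,-18,13],0.09,1],
    [[-41,-15,13],0.09,1],
    [[-42,-11,13],0.09,1],
    [[-43,-7,13],0.09,1],
    [[-43,-4,13],0.09,1],
    [[-43,0,13],0.09,1],
    [[0,0,0],0,1],
  ],
)

```text
clock: 1.35
eef_pos: [413.3, 219.6, 281.6]
tcp_rot: [-3.139, 0.001, 1.919]
contact_force: [-0.7, 0.6, 0.6]
opening: 0.998
```

```bash
cat >> h.py <<'E'
def kiwis(name,save):
    m=camera_model(name);im=grab_frame(name);cv2.imwrite(save,im)
    hsv=cv2.cvtColor(im,cv2.COLOR_BGR2HSV)
    k=((hsv[...,0]>8)&(hsv[...,0]<25)&(hsv[...,1]>90)&(hsv[...,2]<125)&(hsv[...,2]>25)).astype(np.uint8)*255
    k=cv2.morphologyEx(k,cv2.MORPH_OPEN,np.ones((5,5)))
    for c in cv2.findContours(k,cv2.RETR_EXTERNAL,cv2.CHAIN_APPROX_NONE)[0]:
        if cv2.contourArea(c)<300: continue
        P=np.array([ray(m,u,v,21)[:2] for u,v in c[:,0]],np.float32);e=cv2.fitEllipse(P)
        if 30<e[1][0]<70: print(cv2.boundingRect(c),np.round(e[0],1),np.round(e[1],1),"yaw",round(np.radians(e[2]+90),3))
E
python3 -c "
from h import *
np.set_printoptions(legacy='1.25')
kiwis('wrist','pics/w1.png');plan(422,220,174,1.953,1)"
```

```text
(123, 348, 51, 52) [312.  -18.6] [44.1 73.7] yaw 4.485
(340, 268, 52, 59) [487.7 146.2] [45.  64.7] yaw 2.376
(472, 220, 46, 44) [579.8 239.1] [38.  50.5] yaw 3.331
(304, 166, 53, 71) [423.7 221.7] [44.8 61.9] yaw 2.048
at [413.1 220.6 282.1] 1.921 t 1.4 op 0.996 F [-0.8  0.2 -0.1]
3 [[[-1.2,2.7,36.0],-0.011,1],[[-1.2,2.7,36.0],-0.011,1],[[-1.3,2.7,36.0],-0.011,1]]
```

View pics/w1.png

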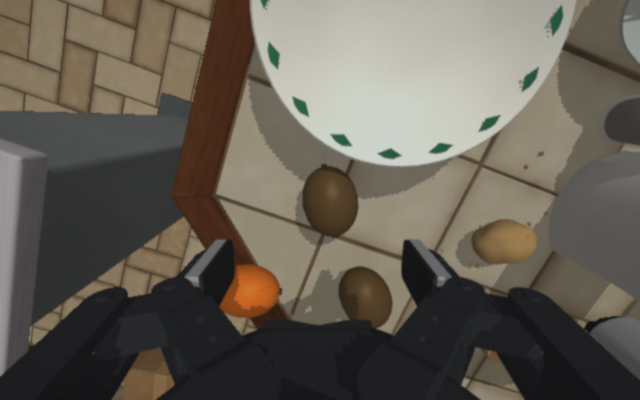

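Wrist view: the first kiwi at (330,200) measures 45x62 mm at (423.7,221.7), agreeing with the top view within 2 mm. The second is at (365,296) and the dish rim above; the paths for the fingers are clear.

```bash
sed -i '1a import numpy\nnumpy.set_printoptions(legacy="1.25")' h.py; python3 -c "
from h import *
plan(423.5,221.5,174,2.03,1)"
```

```text
at [413.1 220.6 282.1] 1.921 t 1.4 op 0.996 F [-0.8  0.2 -0.1]
3 [[[-0.9,3.3,36.0],-0.036,1],[[-1.0,3.3,36.0],-0.036,1],[[-1.2,3.3,36.0],-0.036,1]]
```

Call:
step_arm(
  commands=[
    [[-2,10,20],-0.108,1],
    [[0,0,30],0,1],
    [[0,0,30],0,0.8],
    [[0,0,26],0,0.7],
    [[0,0,0],0,0.64],
    [[0,0,0],0,0.64],
  ],
  force=20,
)

```text
clock: 2.15
eef_pos: [423.5, 228.6, 176.3]
tcp_rot: [3.137, -0.001, 2.042]
contact_force: [0.3, 0.4, -1.0]
opening: 0.638
```

```bash
python3 -c "
from h import *
plan(423.5,221.5,174,2.03,.6)"
```

```text
at [423.5 228.6 176.3] 2.042 t 2.15 op 0.638 F [ 0.3  0.4 -1. ]
1 [[[-6.3,-3.2,2.3],0.012,0.6]]
```

Call:
step_arm(
  commands=[
    [[-6,-3,2],0,0.64],
    [[0,0,0],0,0.62],
    [[0,0,0],0,0.6],
    [[0,0,0],0,0.58],
    [[0,0,0],0,0.56],
    [[0,0,0],0,0.56],
  ],
)

```text
clock: 2.9
eef_pos: [424.3, 222.0, 176.9]
tcp_rot: [3.133, -0.001, 2.042]
contact_force: [-0.2, -0.1, 0.3]
opening: 0.56
```

Call:
step_arm(
  commands=[
    [[0,0,2],0,0.55],
    [[0,0,0],0,0.54],
    [[0,0,0],0,0.53],
    [[0,0,0],0,0.53],
  ],
)

```text
clock: 3.4
eef_pos: [424.1, 221.9, 175.0]
tcp_rot: [3.134, -0.001, 2.042]
contact_force: [-2.4, -0.2, 3.3]
opening: 0.53
```

```bash
python3 -c "
from h import *
s=sense();print(s['opening'],s['wrist_torque'],s['eef_pos'])
cv2.imwrite('pics/w2.png',grab_frame('wrist')[120:400,120:560])"
```

```text
0.5303070117296137 [-0.07261944  0.18438703 -0.01776438] [424.13644366 221.93240088 175.02734064]
```

View pics/w2.png

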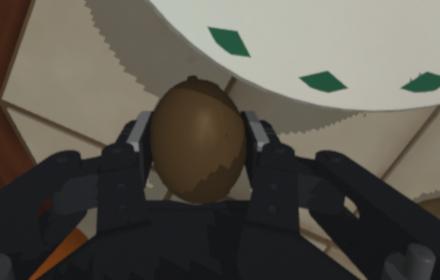

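The pads straddle the kiwi and touch at about 0.53 open. I'll close gradually.

Call:
step_arm(
  commands=[
    [[0,0,0],0,0.52],
    [[0,0,0],0,0.51],
    [[0,0,0],0,0.51],
  ],
)

```text
clock: 3.82
eef_pos: [423.8, 221.7, 175.3]
tcp_rot: [3.135, -0.001, 2.043]
contact_force: [-1.1, -0.4, 2.3]
opening: 0.512
```

Call:
step_arm(
  commands=[
    [[0,0,0],0,0.5],
    [[0,0,0],0,0.49],
    [[0,0,0],0,0.49],
  ],
)

```text
clock: 4.2
eef_pos: [423.5, 221.5, 175.5]
tcp_rot: [3.136, -0.001, 2.043]
contact_force: [-0.9, -3.2, 4.2]
opening: 0.496
```

Call:
step_arm(
  commands=[
    [[0,0,0],0,0.48],
    [[0,0,0],0,0.48],
    [[0,0,0],0,0.48],
  ],
)

```text
clock: 4.58
eef_pos: [423.4, 221.4, 175.7]
tcp_rot: [3.137, -0.001, 2.043]
contact_force: [-1.7, -0.3, 4.7]
opening: 0.481
```

Call:
step_arm(
  commands=[
    [[0,0,0],0,0.47],
    [[0,0,0],0,0.47],
    [[0,0,0],0,0.47],
  ],
)

```text
clock: 4.95
eef_pos: [423.2, 221.3, 175.8]
tcp_rot: [3.137, -0.001, 2.043]
contact_force: [-1.5, -0.9, 4.6]
opening: 0.474
```

```bash
python3 -c "
from h import *
im=grab_frame('wrist');cv2.imwrite('pics/w3.png',cv2.resize(im[180:340,240:400],None,fx=3.7,fy=3.7,interpolation=2))"
```

```text
(no output)
```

View pics/w3.png

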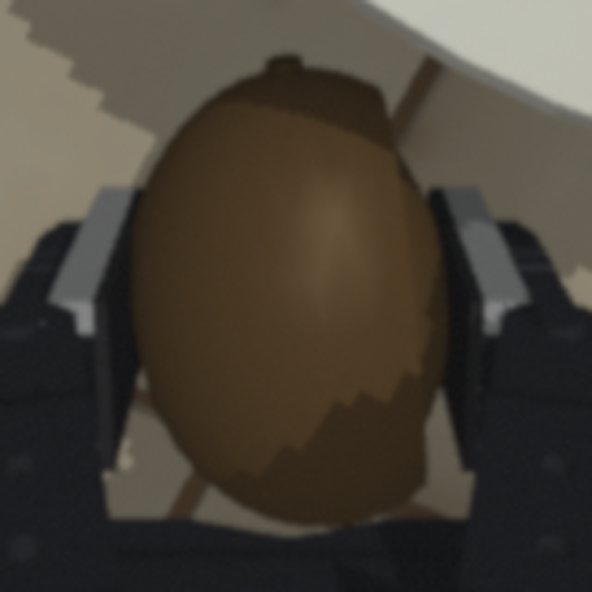

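The step in the outline at (380,100) and (425,450) shows the right flank pushed in several mm: the first kiwi is ripe (gap 40 mm against 48). Only one flank moves, so I stop pressing here and lift.

Call:
step_arm(
  commands=[
    [[0,0,-10],0,0.475],
    [[0,0,-20],0,0.475],
    [[0,0,-30],0,0.475],
    [[0,0,-30],0,0.475],
    [[0,0,0],0,0.475],
  ],
)

```text
clock: 5.62
eef_pos: [423.2, 221.3, 269.4]
tcp_rot: [3.136, -0.001, 2.043]
contact_force: [-0.3, 0.9, -0.2]
opening: 0.476
```

```bash
python3 -c "
from h import *
plan(406,393,262,2.043,.475,step=40)
kiwis('wrist','pics/w4.png')"
```

```text
at [423.2 221.3 269.4] 2.043 t 5.62 op 0.476 F [-0.3  0.9 -0.2]
5 [[[32.1,12.5,1.5],-0.0,0.475],[[32.1,12.5,1.5],-0.0,0.475],[[32.1,12.6,1.5],-0.0,0.475],[[32.1,12.6,1.5],-0.0,0.475],[[32.1,12.6,1.5],-0.0,0.475]]
(457, 243, 41, 46) [581.2 240.1] [37.3 53.6] yaw 3.307
```

Call:
step_arm(
  commands=[
    [[20,8,1],0,0.475],
    [[32,12,1],0,0.475],
    [[32,12,1],0,0.475],
    [[32,13,1],0,0.475],
    [[32,13,1],0,0.475],
    [[14,5,1],0,0.475],
    [[0,0,0],0,0.475],
  ],
)

```text
clock: 6.55
eef_pos: [402.3, 396.7, 254.2]
tcp_rot: [-3.134, 0.002, 2.042]
contact_force: [-0.8, -0.7, -1.4]
opening: 0.476
```

```bash
python3 -c "
from h import *
plan(406,393,212,2.043,.475,step=10)
im=grab_frame('wrist');cv2.imwrite('pics/w5.png',im)
im=grab_frame('scene');cv2.imwrite('pics/s5.png',im)"
```

```text
at [402.3 396.7 254.2] 2.042 t 6.55 op 0.476 F [-0.8 -0.7 -1.4]
5 [[[-1.0,0.3,8.4],-0.0,0.475],[[-1.0,0.3,8.4],-0.0,0.475],[[-1.0,0.3,8.4],-0.0,0.475],[[-1.0,0.3,8.4],-0.0,0.475],[[-1.0,0.3,8.4],-0.0,0.475]]
```

View pics/w5.png

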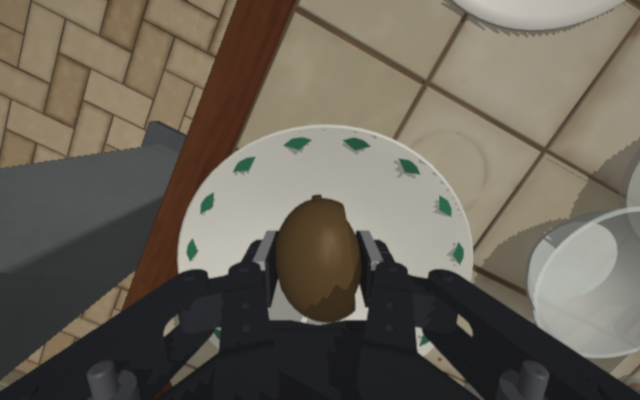

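The kiwi is held level at (317,258) over the dish floor. I'll lower it.

Call:
step_arm(
  commands=[
    [[-5,1,12],0,0.475],
    [[0,0,12],0,0.475],
    [[0,0,11],0,0.475],
    [[0,0,4],0,0.475],
    [[0,0,0],0,0.475],
  ],
)

```text
clock: 7.28
eef_pos: [406.0, 388.2, 212.0]
tcp_rot: [-3.132, 0.003, 2.038]
contact_force: [-0.2, -0.7, -1.7]
opening: 0.474
```

Call:
step_arm(
  commands=[
    [[0,0,2],0,0.475],
    [[0,0,0],0,0.475],
  ],
)

```text
clock: 7.52
eef_pos: [406.1, 388.4, 210.3]
tcp_rot: [-3.133, 0.003, 2.038]
contact_force: [0.3, 0.2, -1.2]
opening: 0.472
```

Call:
step_arm(
  commands=[
    [[0,0,1.5],0,0.475],
    [[0,0,0],0,0.475],
  ],
)

```text
clock: 7.78
eef_pos: [406.3, 388.4, 209.6]
tcp_rot: [-3.133, 0.003, 2.038]
contact_force: [-1.0, -2.3, 0.5]
opening: 0.473
```

Call:
step_arm(
  commands=[
    [[0,0,0.5],0,0.48],
    [[0,0,0],0,0.49],
    [[0,0,0],0,0.51],
    [[0,0,0],0,0.55],
    [[0,0,0],0,0.65],
    [[0,0,0],0,0.75],
    [[0,0,-15],0,0.75],
    [[0,0,-30],0,0.75],
    [[0,0,-30],0,0.8],
    [[0,0,0],0,1],
  ],
)

```text
clock: 9.02
eef_pos: [406.9, 389.3, 288.9]
tcp_rot: [-3.135, 0.002, 2.038]
contact_force: [0.2, -0.0, 0.0]
opening: 0.981
```

```bash
python3 -c "
from h import *
plan(481,152,285,2.376,1)
im=grab_frame('wrist');cv2.imwrite('pics/w6.png',im)"
```

```text
at [406.9 389.3 288.9] 2.038 t 9.03 op 0.981 F [ 0.2 -0.   0. ]
5 [[[-49.1,-8.2,0.8],-0.068,1],[[-48.4,-11.5,0.8],-0.068,1],[[-47.5,-14.7,0.8],-0.068,1],[[-46.4,-17.9,0.8],-0.068,1],[[-45.1,-21.0,0.8],-0.068,1]]
```

View pics/w6.png

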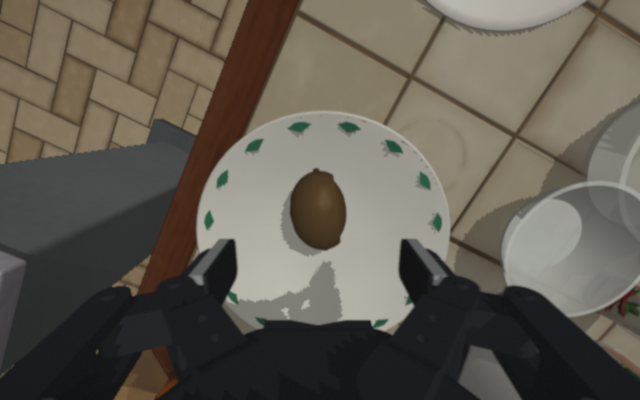

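The kiwi lies settled in the dish at (319,210). Next the second one (8 pictures viewed).

Call:
step_arm(
  commands=[
    [[-25,-4,1],-0.07,1],
    [[-48,-10,1],-0.07,1],
    [[-48,-14,1],-0.07,1],
    [[-47,-17,1],-0.07,1],
    [[-45,-20,1],-0.06,1],
    [[-22,-11,0],0,1],
    [[0,0,0],0,1],
  ],
)

```text
clock: 9.95
eef_pos: [487.8, 147.3, 279.5]
tcp_rot: [-3.128, -0.003, 2.392]
contact_force: [-0.4, 0.4, 0.4]
opening: 0.999
```

```bash
python3 -c "
from h import *
kiwis('wrist','pics/w7.png');plan(487,145,240,2.37,1,n=1)"
```

```text
(276, 250, 50, 64) [531.7  81.2] [45.6 65.3] yaw 2.417
(293, 167, 54, 71) [487.7 145.4] [45.1 61.1] yaw 2.367
(184, 160, 47, 94) [424.   74.1] [38.8 94.1] yaw 2.315
(167, 0, 60, 110) [339.9 158.4] [40.7 90.4] yaw 2.328
at [487.5 148.  279.4] 2.392 t 10.0 op 1.0 F [ 0.3 -0.6 -0.4]
1 [[[-1.7,-2.5,39.4],0.022,1]]
```

Call:
step_arm(
  commands=[
    [[-2,-2,20],0.022,1],
    [[0,0,30],0,1],
    [[0,0,30],0,0.8],
    [[0,0,20],0,0.7],
    [[0,0,0],0,0.66],
    [[0,0,0],0,0.66],
  ],
)

```text
clock: 10.75
eef_pos: [484.2, 150.2, 176.3]
tcp_rot: [-3.127, -0.004, 2.374]
contact_force: [-0.2, 0.6, 0.9]
opening: 0.661
```

```bash
python3 -c "
from h import *
plan(487.6,145.3,175,2.37,.6,n=1)"
```

```text
at [484.2 150.2 176.3] 2.374 t 10.75 op 0.661 F [-0.2  0.6  0.9]
1 [[[-5.8,-1.2,1.3],0.004,0.6]]
```

Call:
step_arm(
  commands=[
    [[-6,-1,1],0,0.62],
    [[0,0,0],0,0.58],
    [[0,0,0],0,0.55],
    [[0,0,0],0,0.54],
    [[0,0,0],0,0.53],
    [[0,0,0],0,0.52],
    [[0,0,0],0,0.51],
    [[0,0,0],0,0.51],
  ],
)

```text
clock: 11.75
eef_pos: [488.8, 145.4, 177.5]
tcp_rot: [-3.13, -0.003, 2.374]
contact_force: [-0.3, -1.7, 0.6]
opening: 0.512
```

Call:
step_arm(
  commands=[
    [[0,0,0],0,0.5],
    [[0,0,0],0,0.49],
    [[0,0,0],0,0.49],
  ],
)

```text
clock: 12.12
eef_pos: [488.6, 145.2, 177.7]
tcp_rot: [-3.129, -0.003, 2.374]
contact_force: [-0.9, -1.4, 1.9]
opening: 0.494
```

Call:
step_arm(
  commands=[
    [[0,0,0],0,0.48],
    [[0,0,0],0,0.475],
    [[0,0,0],0,0.475],
  ],
)

```text
clock: 12.5
eef_pos: [488.4, 145.1, 177.8]
tcp_rot: [-3.129, -0.003, 2.374]
contact_force: [-1.9, -1.4, 2.4]
opening: 0.474
```

```bash
python3 -c "
from h import *
im=grab_frame('wrist');cv2.imwrite('pics/w8.png',cv2.resize(im[180:340,240:400],None,fx=3.7,fy=3.7,interpolation=2))"
```

```text
(no output)
```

View pics/w8.png

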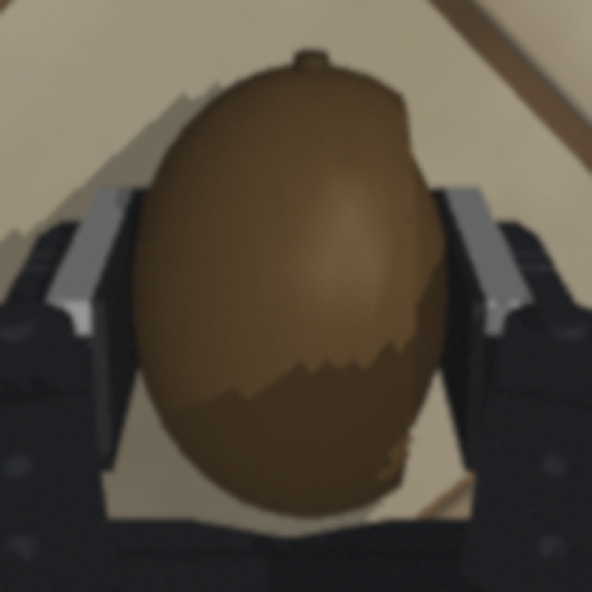

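The same outline step shows at (408,110) and (405,480), and the fingers reached 0.474 (40 mm gap) without stalling. The second kiwi is ripe too; lift it.

Call:
step_arm(
  commands=[
    [[0,0,-10],0,0.475],
    [[0,0,-20],0,0.475],
    [[0,0,-30],0,0.475],
    [[0,0,-30],0,0.475],
    [[0,0,0],0,0.475],
  ],
)

```text
clock: 13.18
eef_pos: [490.1, 146.4, 271.7]
tcp_rot: [-3.132, -0.003, 2.374]
contact_force: [-0.1, -0.4, -1.1]
opening: 0.475
```

```bash
python3 -c "
from h import *
plan(436,331,268,2.038,.475,step=35)"
```

```text
at [490.1 146.4 271.7] 2.374 t 13.18 op 0.475 F [-0.1 -0.4 -1.1]
6 [[[27.9,15.9,0.6],0.056,0.475],[[28.7,14.3,0.6],0.056,0.475],[[29.4,12.7,0.6],0.056,0.475],[[30.1,11.0,0.6],0.056,0.475],[[30.7,9.3,0.6],0.056,0.475],[[31.2,7.6,0.6],0.056,0.475]]
```

Call:
step_arm(
  commands=[
    [[18,11,0],0.056,0.475],
    [[28,14,0],0.056,0.475],
    [[29,13,0],0.056,0.475],
    [[30,11,0],0.056,0.475],
    [[30,10,0],0.056,0.475],
    [[25,8,0],0.056,0.475],
    [[13,3,0],0,0.475],
    [[0,0,0],0,0.475],
  ],
)

```text
clock: 14.18
eef_pos: [439.8, 332.2, 265.9]
tcp_rot: [-3.127, 0.001, 2.028]
contact_force: [0.1, 0.4, -0.8]
opening: 0.478
```

```bash
python3 -c "
from h import *
plan(436,331,214,2.038,.475,n=1)
im=grab_frame('wrist');cv2.imwrite('pics/w9.png',im)"
```

```text
at [439.8 332.2 265.9] 2.028 t 14.18 op 0.478 F [ 0.1  0.4 -0.8]
1 [[[0.6,-3.9,51.9],-0.01,0.475]]
```

View pics/w9.png

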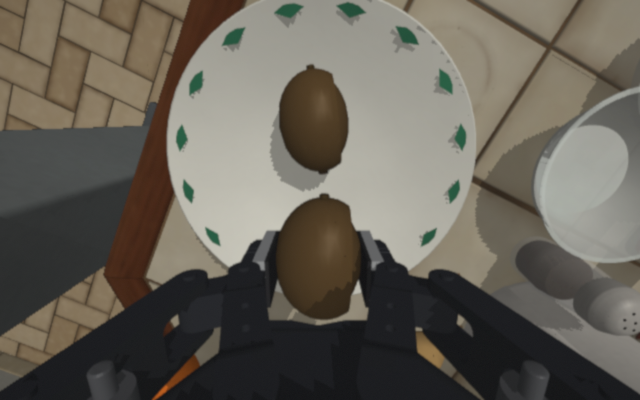

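```bash
python3 -c "
from h import *
m=camera_model('wrist')
for u,v in((314,119),(310,68),(325,170)): print(ray(m,u,v,55).round(1))"
```

```text
[406.4 389.4  55. ]
[391.6 414.4  55. ]
[426.6 364.1  55. ]
```

Call:
step_arm(
  commands=[
    [[1,-4,14],0,0.475],
    [[0,0,14],0,0.475],
    [[0,0,14],0,0.475],
    [[0,0,6],0,0.475],
    [[0,0,0],0,0.475],
  ],
)

```text
clock: 14.85
eef_pos: [435.2, 328.5, 214.2]
tcp_rot: [-3.126, 0.0, 2.024]
contact_force: [-4.3, 4.5, 7.7]
opening: 0.475
```

The force says that the kiwi meets the rising wall early. I'll back off 2 mm and shift towards the centre.

Call:
step_arm(
  commands=[
    [[2.5,0,-2],0,0.475],
    [[0,0,0],0,0.475],
  ],
)

```text
clock: 15.1
eef_pos: [434.3, 330.9, 216.1]
tcp_rot: [-3.126, 0.0, 2.025]
contact_force: [0.8, 0.3, -0.9]
opening: 0.48
```

Run:
```python
from h import *
s=sense();print(s["eef_pos"],s["contact_force"],s["wrist_torque"])
im=grab_frame('wrist');cv2.imwrite('pics/w10.png',im)
m=camera_model("wrist")
w=cv2.imread("pics/w9.png")
```

```text
[434.27066053 330.94278377 216.05285384] [ 0.76181941  0.33773374 -0.85566787] [-0.03188505 -0.00574501  0.01082942]
```

View pics/w10.png

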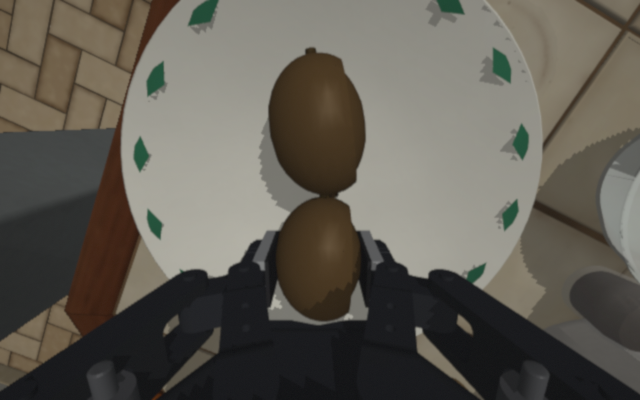

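Clear of the wall now; the kiwis are nearly tip to tip at (327,195), and the other one's tip lies slightly right. I'll shift 10 mm left in the picture (tool -y) and 3 mm inwards, then lower.

Call:
step_arm(
  commands=[
    [[1,-10,0],0,0.475],
    [[3,0,0],0,0.475],
    [[0,0,1.5],0,0.475],
    [[0,0,0],0,0.475],
  ],
)

```text
clock: 15.65
eef_pos: [422.6, 329.6, 214.6]
tcp_rot: [-3.126, 0.001, 2.025]
contact_force: [1.5, -0.5, -0.0]
opening: 0.48
```

Call:
step_arm(
  commands=[
    [[0,0,1],0,0.475],
    [[0,0,0],0,0.475],
  ],
)

```text
clock: 15.9
eef_pos: [422.6, 329.9, 214.0]
tcp_rot: [-3.126, 0.0, 2.024]
contact_force: [-1.3, -0.2, 3.0]
opening: 0.48
```

Call:
step_arm(
  commands=[
    [[2,1,0],0,0.475],
    [[0,0,1],0,0.475],
    [[0,0,0],0,0.475],
  ],
)

```text
clock: 16.27
eef_pos: [422.8, 332.5, 213.1]
tcp_rot: [-3.126, -0.0, 2.024]
contact_force: [-1.8, 0.3, 3.8]
opening: 0.48
```

It rests with about 4 N on the floor. Release.

Call:
step_arm(
  commands=[
    [[0,0,0],0,0.485],
    [[0,0,0],0,0.495],
    [[0,0,0],0,0.505],
    [[0,0,0],0,0.52],
    [[0,0,0],0,0.56],
    [[0,0,0],0,0.62],
    [[0,0,0],0,0.68],
    [[0,0,-15],0,0.68],
    [[0,0,-30],0,0.7],
    [[0,0,-30],0,0.8],
    [[0,0,0],0,1],
  ],
)

```text
clock: 17.65
eef_pos: [424.1, 332.9, 292.3]
tcp_rot: [-3.127, 0.0, 2.024]
contact_force: [0.2, 0.1, 0.1]
opening: 0.982
```

```bash
python3 -c "
from h import *
plan(531.5,81,285,2.42,1)
im=grab_frame('wrist');cv2.imwrite('pics/w11.png',im)
m=camera_model('wrist');hsv=cv2.cvtColor(im,cv2.COLOR_BGR2HSV)
k=((hsv[...,0]<25)&(hsv[...,1]>90)&(hsv[...,2]<125)&(hsv[...,2]>25)).astype(np.uint8)*255
k=cv2.morphologyEx(k,cv2.MORPH_OPEN,np.ones((5,5)))
for c in cv2.findContours(k,0,1)[0]:
    if cv2.contourArea(c)>800: 
        P=np.array([ray(m,u,v,55)[:2] for u,v in c[:,0]],np.float32);print(cv2.boundingRect(c),cv2.fitEllipse(P))
"
```

```text
at [424.1 332.9 292.3] 2.024 t 17.65 op 0.982 F [0.2 0.1 0.1]
6 [[[-45.6,-2.3,1.2],-0.066,1],[[-45.3,-5.3,1.2],-0.066,1],[[-44.9,-8.3,1.2],-0.066,1],[[-44.2,-11.2,1.2],-0.066,1],[[-43.4,-14.1,1.2],-0.066,1],[[-42.4,-16.9,1.2],-0.066,1]]
(114, 347, 64, 53) ((350.9026794433594, 113.00940704345703), (41.80628204345703, 76.98540496826172), 164.51856994628906)
(288, 84, 75, 163) ((411.1873474121094, 360.5743408203125), (42.952232360839844, 132.3629608154297), 14.320480346679688)
(137, 0, 143, 292) ((322.829345703125, 324.44830322265625), (32.94796371459961, 291.6158447265625), 179.94654846191406)
```

Both kiwis are in the dish (joint blob 132 x 43 mm centred at (411,361)). Now the third, over (531.5,81).

Call:
step_arm(
  commands=[
    [[-24,-1,1],-0.066,1],
    [[-45,-4,1],-0.066,1],
    [[-45,-7,1],-0.066,1],
    [[-44,-10,1],-0.066,1],
    [[-44,-13,1],-0.066,1],
    [[-43,-15,1],-0.066,1],
    [[-20,-8,0],0,1],
    [[0,0,0],0,1],
  ],
)

```text
clock: 18.7
eef_pos: [540.7, 77.9, 280.0]
tcp_rot: [-3.12, -0.011, 2.435]
contact_force: [0.3, 1.1, -0.7]
opening: 1.001
```

```bash
python3 -c "
from h import *
kiwis('wrist','pics/w12.png');plan(531.5,81,240,2.42,1,n=1)"
```

```text
(223, 268, 59, 61) [569.  -37.3] [39.9 65.9] yaw 2.991
(293, 157, 55, 72) [531.5  81.5] [45.5 60.7] yaw 2.503
(186, 19, 68, 248) [446.8  50.3] [ 40.4 257.6] yaw 2.379
at [540.2  78.5 279.9] 2.436 t 18.75 op 0.998 F [-0.4 -0.2 -0.3]
1 [[[8.3,-3.8,39.9],0.016,1]]
```

Call:
step_arm(
  commands=[
    [[5,-4,20],-0.02,1],
    [[0,0,30],0,1],
    [[0,0,30],0,0.85],
    [[0,0,20],0,0.7],
    [[0,0,0],0,0.68],
    [[0,0,0],0,0.68],
  ],
)

```text
clock: 19.5
eef_pos: [528.1, 83.2, 177.0]
tcp_rot: [-3.118, -0.014, 2.461]
contact_force: [0.5, -0.4, 0.6]
opening: 0.68
```

```bash
python3 -c "
from h import *
plan(531.5,81.2,176,2.46,.6,n=1)"
```

```text
at [528.1  83.2 177. ] 2.461 t 19.5 op 0.68 F [ 0.5 -0.4  0.6]
1 [[[-3.9,0.6,1.0],0.001,0.6]]
```

Call:
step_arm(
  commands=[
    [[-4,0.5,1],0,0.64],
    [[0,0,0],0,0.6],
    [[0,0,0],0,0.57],
    [[0,0,0],0,0.55],
    [[0,0,0],0,0.54],
    [[0,0,0],0,0.53],
    [[0,0,0],0,0.53],
  ],
)

```text
clock: 20.38
eef_pos: [532.5, 81.1, 178.4]
tcp_rot: [-3.121, -0.012, 2.461]
contact_force: [0.4, -1.0, 0.9]
opening: 0.531
```

Call:
step_arm(
  commands=[
    [[0,0,0],0,0.52],
    [[0,0,0],0,0.51],
    [[0,0,0],0,0.5],
    [[0,0,0],0,0.5],
  ],
)

```text
clock: 20.88
eef_pos: [532.5, 81.1, 178.6]
tcp_rot: [-3.121, -0.012, 2.461]
contact_force: [-1.2, 0.4, 3.7]
opening: 0.52
```

Call:
step_arm(
  commands=[
    [[0,0,0],0,0.48],
    [[0,0,0],0,0.48],
    [[0,0,0],0,0.48],
  ],
)

```text
clock: 21.25
eef_pos: [532.5, 81.1, 178.6]
tcp_rot: [-3.121, -0.012, 2.461]
contact_force: [-0.9, -1.4, 2.9]
opening: 0.521
```

It stalls at 0.521 while commanded 0.48: the third is hard. Release it gently, retreat clear and look.

Call:
step_arm(
  commands=[
    [[0,0,0],0,0.53],
    [[0,0,0],0,0.56],
    [[0,0,0],0,0.65],
    [[0,0,0],0,0.8],
    [[0,0,-20],0,0.85],
    [[0,0,-40],0,0.9],
    [[0,0,-40],0,1],
    [[0,0,0],0,1],
  ],
)

```text
clock: 22.25
eef_pos: [534.7, 82.1, 280.3]
tcp_rot: [-3.12, -0.013, 2.461]
contact_force: [0.7, 0.2, 1.0]
opening: 0.997
```

```bash
python3 -c "
from h import *
kiwis('wrist','pics/w13.png');plan(415,350,300,2.03,1)"
```

```text
(292, 166, 54, 70) [530.3  80.3] [45.5 60.7] yaw 2.491
(194, 30, 80, 302) [475.9  30.7] [ 52.9 264. ] yaw 2.473
at [534.   82.  278.7] 2.461 t 22.3 op 1.001 F [-0.4 -0.1 -1.4]
6 [[[43.5,22.2,-3.5],0.072,1],[[45.0,19.1,-3.5],0.072,1],[[46.3,15.8,-3.5],0.072,1],[[47.3,12.4,-3.5],0.072,1],[[48.0,9.0,-3.5],0.072,1],[[48.6,5.5,-3.5],0.072,1]]
```

Third kiwi moved by about 1.5 mm at most. A last look over the dish, from its near side.

Call:
step_arm(
  commands=[
    [[22,11,-3],0.07,1],
    [[44,20,-3],0.07,1],
    [[45,16,-3],0.07,1],
    [[46,13,-3],0.07,1],
    [[46,10,-3],0.07,1],
    [[35,5,-3],0.07,1],
    [[0,0,0],0,1],
  ],
)

```text
clock: 23.18
eef_pos: [431.9, 318.6, 288.6]
tcp_rot: [-3.102, -0.003, 2.025]
contact_force: [0.4, -0.6, 0.9]
opening: 0.999
```

```bash
python3 -c "
from h import *
print(sense()['eef_pos'],sense()['clock'])
a=grab_frame('wrist');t=grab_frame('top');s=grab_frame('scene');cv2.imwrite('pics/wf.png',a);cv2.imwrite('pics/tf.png',t)
A=cv2.resize(a[30:330,180:480],(400,400),interpolation=2);T=cv2.resize(s[100:300,180:480],(400,267));B=cv2.resize(t[130:290,190:430],(400,267))
cv2.imwrite('pics/final.png',np.hstack([np.vstack([A,np.zeros((134,400,3),np.uint8)]),np.vstack([T,B])]))"
```

```text
[431.93819682 318.57294021 288.64368923] 23.175
```

View pics/final.png

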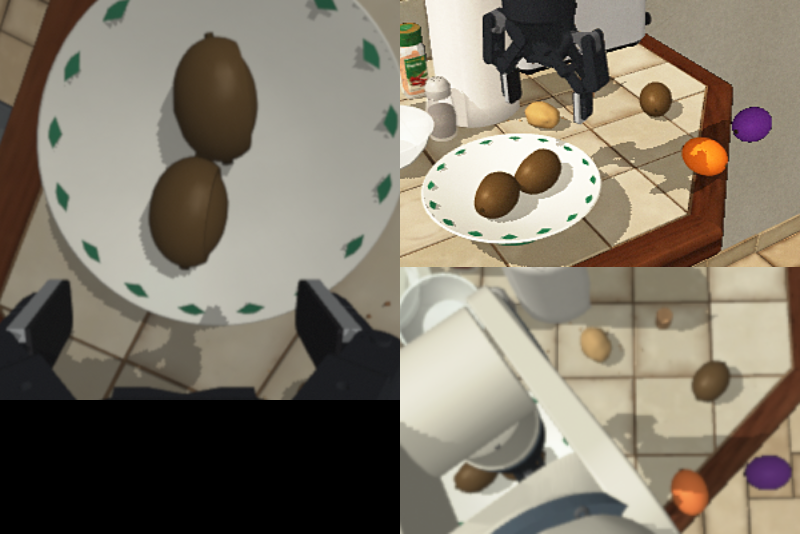

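Run:
```python
from h import *
m=camera_model("scene");r=[]
for im in(cv2.imread("pics/scene0.png"),grab_frame("scene")):
    h=cv2.cvtColor(im,cv2.COLOR_BGR2HSV);g=((h[...,0]>50)&(h[...,0]<95)&(h[...,1]>70)).astype(np.uint8);g[:195]=0;g[285:]=0;g[:,:190]=0;g[:,335:]=0
    n,_,st,c=cv2.connectedComponentsWithStats(g);r.append(c[1:][st[1:,4]>6])
for p in r[0]:
    d=np.linalg.norm(r[1]-p,axis=1);q=r[1][d.argmin()];print(p.round(1),q.round(1),(ray(m,*q,50)-ray(m,*p,50))[:2].round(1))
```

```text
[266.6 202.8] [265.5 203.1] [0.2 1.8]
[245.  205.5] [244.1 206.1] [-0.9  2.1]
[287.  204.6] [286.8 204.5] [0.4 0.1]
[225.5 212.6] [225.  213.3] [-1.3  1.4]
[305.7 211.2] [305.3 210.8] [ 1.3 -0.1]
[318.5 221.8] [318.5 221. ] [ 1.9 -1.3]
[210.2 223.8] [210.  224.8] [-2.2  1.3]
[323.6 235.1] [324.3 234.2] [ 1.4 -2.2]
[201.9 237.4] [202.6 238.6] [-3.3  0.3]
[319.7 249.7] [321.3 248.7] [ 0.8 -3.3]
[202.8 251.8] [204.4 253.2] [-4.2 -0.8]
[306.3 263.3] [308.4 262.6] [-0.1 -3.3]
[213.5 265.1] [215.6 266. ] [-3.3 -1.8]
[233.4 274.2] [236.2 274.8] [-3.1 -2.8]
[284.2 273.4] [287.6 272.5] [-0.8 -4.8]
[258.4 277.1] [261.6 277.1] [-2.3 -3.7]
[267.7 282.1] [268.4 282.2] [-0.5 -0.7]
```

```bash
python3 -c "
from rig import *
print(sign_off())"
```

```text
the job is handed in; nothing more can be done
None
```

I squeezed all three kiwis: two are ripe and now lie in the footed dish, and the hard one is where it was. The job was handed in at about 23 s.

- **Ripe:** the ones first at (422,220) and (486,143) closed to a 40 mm gap without stalling. That is about 5 mm pressed in if I compare with where the hard one stopped, and at most 7.7 mm from the stated 48 mm width. Both show a pressed-in flank in the last picture.
- **Hard:** the one at (530,79) stopped the fingers at about 44 mm. I released it, and it shifted by about 1.5 mm.
- **Placing:** while I lowered the second kiwi it touched the dish's rising wall (about 8 N up, 6 N sideways). I backed off, moved it inwards and set it down with about 4 N.
- **Last checks:** the dish shifted by about 1 mm and turned about 1.5°. The potato, cork and salt shaker look unmoved in the last picture, but I did not measure them again. The depth of the marks left was judged from the picture only. The gripper was open and touching nothing.

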